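# Swing the notched tube round the post into line

### The arm

A 6-joint arm with a two-finger parallel gripper is mounted at the origin on the work surface. World frame = base frame: x ahead of the robot, y to its left, z up, the work surface at z = 0. Lengths are in m, angles in rad, forces in N, time in s.
With the tool pointing down it reaches from about 0.325 to 0.9 m from the base axis. Payload 6.1 kg.
Tool frame: the origin (TCP) lies midway between the tips of the shut fingers; the grasp point (between the pads) lies manip.grip_depth behind it (manip.grip_depth is the distance from the TCP to the grasp point, in m); z points along the fingers, y is the direction in which the jaws open and shut (so a half turn about z gives the same grasp; the last joint's range is limited). The gripper opens to 87 mm and grips with 3 to 60 N. Pads are 19 mm wide; open, the fingers measure 117 mm over their backs; the gripper's body (75 mm by 190 mm) begins 51 mm behind the grasp point.
Start: joints at [-1.315, 0.22, 1.526, -0, 1.395, -0.126], TCP at [0.233, -0.58, 0.223] pointing down, gripper open.
Joint ranges: [-2.98, 2.98], [-0.91, 2.08], [0.09, 2.57], [-1.24, 4.39], [0.2, 2.65], [-2.68, 2.68]. Speed limits (rad/s): [2.57, 2.57, 3.01, 3.14, 3.14, 3.14].

### API

Orientations are given as a unit quaternion [x, y, z, w].
In Python, from workcell import manip gives the robot as it stands. The module is installed in compiled form; this text tells all that it offers.
- The arm moves only by the tool arm_command, never from a script. Its argument "increments" is a list of rows, each a list of 4 numbers: the shift along the tool's x, y, z in cm, then the turn about the tool's z in degrees. In form: [[tx, ty, tz, turn], ...]. A call has 1 to 8 rows; each row shifts and turns the pose as measured when the row begins, along the tool's axes as they then stand; what a row does not reach is not made up. A row lasts 1/10 s, in which the tool goes at most 50 mm and 8.59 degrees, less where a joint would pass 70% of its speed; a pose out of reach is approached as far as the arm can. A call is refused whole if a number of a shift passes 5 or a number of a turn 8.59, either way. A call with a gripper value outside its range is refused whole. "claw" is the finger opening in cm, from 0 to 8.7, set as the call begins (left out, the last holds). The fingers move at their own pace and stop on an object; "newtons" is the grip in N (left out, the last holds). Time passes only in rows, so rows that do not move let the fingers close. It gives the time, the measured TCP pose, the force and the opening at its end, in the units of the state.
- manip.state(): the state, without advancing time (a new reading comes with each control period).
- manip.snapshot(name): name is "scene" or "top" or "wrist"; returns the picture (480x640x3 uint8, blue, green, red); there is no depth.
- manip.camera_params(name): a dict with "camera_matrix" (3x3 intrinsics, pixels), "R" (3x3) and "t" (3): a world point X has camera coordinates R X + t; the wrist camera has in their place "tool_from_camera" (4x4, takes a point from camera to tool coordinates, whose origin is the TCP and whose axes are the flange's). Camera axes: x right, y down, z forward; pixel columns grow to the right and rows downward; lengths in m; the calibration is good to about 2 mm. A picture is of the moment at which its call begins: read the wrist's pose just before it. camera_params takes no time and is no camera call.
- manip.close_job(): hands the job in, once; it reports no verdict.
Trained networks look in the newest picture that a camera, given by its name, has taken for a name from the list of things; names that differ only in an ending like _2 or _b are one class to them, and where a whole thing is asked for, a point or a joint stands for the part that bears it (a point fixed in the world has none). Each returns a list of dicts, best first, with "p" (0 to 1); they miss things now and then, are a little off and sometimes report something else, mostly with a low value. They report only what shows in the picture. A call takes as long as a camera call. They do not tell look-alikes from the thing itself.
- manip.masks_of(camera, label): "pixels" (480x640 bool, what is visible of it) and "position" ([row, column] in pixels, amid what is visible of it).
- manip.mark_of(camera, label): "position" ([row, column] in pixels: a listed point, or the origin of a listed thing).
The state is a dict: "time_s": time; "q": joint angles; "joint_vel": joint speeds; "joint_efforts": joint torques, N m; "ee_pos": TCP position; "eef_rot": TCP orientation; "contact_force": force on the tool from outside, world axes, zero at the start; "ft_torque": the same for the moment, N m; "width": finger opening in m.
Only numpy, scipy, OpenCV 4.12 (cv2) and the standard library are available. Lean on these libraries where they do the work, as an engineer would, in place of code of your own. Each camera call takes 0.05 s, during which the arm holds its last target. There are 200 camera calls.

### The job

On the welding jig, seat the V notch of the square tube on the round post at the slant at which the tube lies, without straightening it yet, then swing it round the post, keeping the notch lightly pressed on the post all the way, until its side meets the round nose of the magnetic stop. Press it snugly against both for a moment, then let go and leave it resting against both, flat on the plate. Be gentle: feel for the stop and do not shift it, do not lean hard on the post, and leave the collar and the nut on the plate alone.

Things in the scene. Friction and masses are not known exactly. Their poses are not given: they have to be found in the camera images.
- plate: Bare steel jig plate, 320 x 340 x 8 mm, fixed flat on the table. Origin at the centre of its underside, z up; top 8 mm above the table. The post stands at (60, -120) mm in this frame; the finished tube lies roughly along the plate's y axis, within 0.11 rad, plain end to +y.
- post: Fixed round steel post, 24 mm in diameter, 50 mm high, upright on the plate. It is only tacked on: over 25 N from the tube would break it off; 3 to 12 N seats the tube well. Origin at the centre of its foot, on the plate's top.
- post_axis (a point): Point on the post's axis, 15 mm above the plate's top (the height of the tube's middle); axes as the plate's.
- tube_mid (a point): Centre of a loose dark square steel tube lying flat on the plate: 30 mm wide, 30 mm high, 0.3 to 0.5 kg. x axis along it from the notched end to the plain end, y across, z up. Plain end at x = +105 mm; at the other end a 90 degree V notch through the full height, open to -x, its bottom line at x = -105 mm, prong tips at -116 mm. This point is half-way up.
- tube: The same tube; origin under its centre, axes as tube_mid. At the start its notch is 2 to 7 cm short of the post and it is 0.45 to 0.8 rad out of line, plain end towards the plate's -x side: it swings clockwise seen from above, and its -y side meets the stop.
- tube_notch (a point): Point of the tube's frame 122 mm from its centre towards the notched end (x = -122 mm, y = 0, half-way up): the post's axis passes through it when the notch is fully seated on the post.
- tube_end (a point): Point on the tube's mid-line near the plain end (x = +85 mm, y = 0, half-way up); 15 mm from each side of the tube.
- collar: Steel collar, 38 mm across, 28 mm high, standing on the plate behind the tube's final line; origin under its centre. To be left alone.
- nut: Steel nut, 34 mm across, 14 mm high, on a corner of the plate; origin under its centre. To be left alone.
- stop_mark (a point): Usual place of the nose of the magnetic stop (15 mm above the plate's top, axes as the plate's). The stop is 35 mm high, 50 mm wide, with a round nose 16 mm across looking to the plate's -x; its foremost point is called nose. It was set by hand: the nose lies up to 20 mm before or behind this mark along x, so feel for it. It slips from 8 N (must not shift 2 mm): press with 3 to 6 N.
Not all that is in view belongs to the job. What is shaped like the tube but blue or yellow is not meant.

How it is judged:
By the outcome, as a careful person would: the job done as asked, in the order asked, and still so for the second after the job is handed in, with the robot touching nothing.
It also fails if it takes over 72 s, if anything falls off the work surface, if the arm or the gripper's body presses on something with over 40 N, if the wrist force passes 120 N, or if a joint passes its speed limit or range.

## Working session

There is one attempt and no reset: what is moved stays moved. The work goes in short steps, Python scripts to look and compute and a tool call to move; the robot and the scene stay as the last step left them, time stands still between calls to the robot, and variables do not carry over. Pictures are saved under pics/ and viewed, about 8 in all and at most 12, crops included, and the job is handed in when it is done.

Besides the shell and the picture viewer there is one more tool, called after "Call:" by a JSON object that holds its "fn" and its "kwargs", one argument or row to a line. arm_command: Moves the arm, as the interface text tells. Its arguments: {"type":"object","properties":{"increments":{"type":"array"},"claw":{"type":"number"},"newtons":{"type":"number"}},"required":["increments"]}

```bash
mkdir -p pics
cat > h.py <<'E'
import numpy as np, cv2
from workcell import manip
from scipy.spatial.transform import Rotation as Ro
def ray(cam,px,z):
    c=manip.camera_params(cam);K=np.array(c["camera_matrix"]);
    d=np.linalg.inv(K)@[px[1],px[0],1.]
    if cam=="wrist":
        s=manip.state();T=np.array(c["tool_from_camera"]);R=Ro.from_quat(s["eef_rot"]).as_matrix()
        o=R@T[:3,3]+s["ee_pos"];d=R@T[:3,:3]@d
    else:
        R=np.array(c["R"]);t=np.array(c["t"]);o=-R.T@t;d=R.T@d
    return o+d*(z-o[2])/d[2]
E
python3 - <<'E'
from h import *
np.set_printoptions(precision=4,suppress=True)
print(manip.state(),manip.grip_depth)
a=manip.snapshot("top");b=manip.snapshot("scene")
cv2.imwrite("pics/top.png",a);cv2.imwrite("pics/scene.png",b)
Z=dict(plate=0,post=.008,post_axis=.023,tube_mid=.023,tube_notch=.023,tube_end=.023,collar=.008,nut=.008,stop_mark=.023)
for n in Z:
  for c in("top","scene"):
    for r in manip.mark_of(c,n)[:3]: print(c,n,round(r["p"],2),np.round(r["position"]),ray(c,r["position"],Z[n]))
E
```

```text
{'time_s': 0.0, 'q': array([-1.3151,  0.2212,  1.5276, -0.    ,  1.3947, -0.1261]), 'joint_vel': array([-0.001 , -0.0002,  0.001 , -0.0008, -0.0015,  0.0013]), 'joint_efforts': array([ -0.0007, -49.4619, -38.7368,   0.0698,   0.0576,  -0.0001]), 'ee_pos': array([ 0.2327, -0.5794,  0.2214]), 'eef_rot': array([ 0.9818,  0.1897, -0.0001, -0.001 ]), 'contact_force': array([ 0.0557,  0.3056, -0.037 ]), 'ft_torque': array([0.0502, 0.041 , 0.0123]), 'width': 0.08672396330288494} 0.0187
top plate 0.97 [216. 302.] [0.5273 0.0118 0.    ]
scene plate 0.7 [255. 369.] [0.5312 0.0169 0.    ]
top post 0.53 [183. 342.] [ 0.6058 -0.0853  0.008 ]
scene post 0.75 [312. 379.] [ 0.6111 -0.0961  0.008 ]
scene post 0.44 [285. 293.] [ 0.4399 -0.1333  0.008 ]
top post_axis 0.65 [181. 346.] [ 0.6063 -0.0924  0.023 ]
top post_axis 0.15 [252. 276.] [0.4371 0.0728 0.023 ]
scene post_axis 0.69 [307. 381.] [ 0.6113 -0.0928  0.023 ]
top tube_mid 0.93 [374. 171.] [0.1692 0.3052 0.023 ]
top tube_mid 0.85 [305. 471.] [ 0.3108 -0.3655  0.023 ]
top tube_mid 0.6 [233. 303.] [0.4817 0.0098 0.023 ]
scene tube_mid 0.7 [345.
[... 437 characters left out ...]
tube_end 0.8 [377. 135.] [0.1638 0.3853 0.023 ]
top tube_end 0.68 [339. 450.] [ 0.2352 -0.3135  0.023 ]
scene tube_end 0.8 [305. 149.] [ 0.24   -0.3189  0.023 ]
scene tube_end 0.74 [210. 341.] [0.4277 0.0746 0.023 ]
scene tube_end 0.7 [314. 379.] [ 0.6142 -0.1076  0.023 ]
top collar 0.62 [162. 321.] [ 0.6584 -0.0346  0.008 ]
scene collar 0.89 [296. 411.] [ 0.6477 -0.0323  0.008 ]
top nut 0.49 [246. 367.] [ 0.4514 -0.1396  0.008 ]
top nut 0.24 [237. 304.] [0.4739 0.0092 0.008 ]
scene nut 0.69 [286. 292.] [ 0.439  -0.1355  0.008 ]
top stop_mark 0.56 [190. 257.] [0.5864 0.1184 0.023 ]
scene stop_mark 0.68 [223. 413.] [0.5779 0.1254 0.023 ]
scene stop_mark 0.33 [208. 341.] [0.4239 0.0818 0.023 ]
```

View pics/top.png

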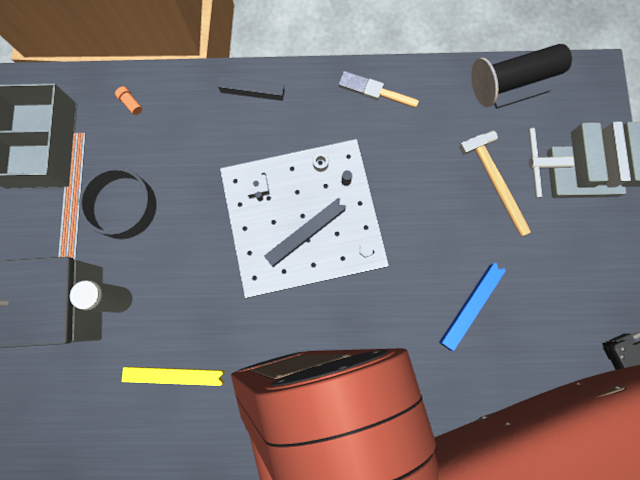

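View pics/scene.png

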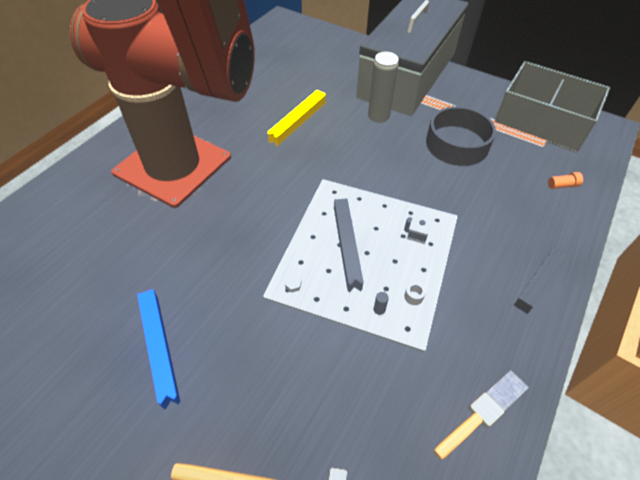

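The dark tube on the plate (top view: notch at row 200, column 343; end at 258, 278) is the one meant. The look-alikes are blue (305, 471) and yellow (374, 171). The post is at (181, 346), the collar at (162, 321), the nut at (250, 367) and the stop at (190, 260).

I'll move above the tube to take a close look.

Call:
{"fn": "arm_command", "kwargs": {
  "increments": [
    [3.4,-3.4,0,0],
    [3.4,-3.4,0,0],
    [3.4,-3.4,0,0],
    [3.4,-3.4,0,0],
    [3.4,-3.4,0,0],
    [3.4,-3.4,0,0],
    [3.4,-3.4,0,0],
    [3.4,-3.4,0,0]
  ]
}}

```text
time_s: 1.8
ee_pos: [0.3865, -0.2198, 0.2211]
eef_rot: [0.983, 0.184, 0.001, 0.001]
contact_force: [0.5, -0.5, 0.6]
width: 0.087
```

Call:
{"fn": "arm_command", "kwargs": {
  "increments": [
    [3.4,-3.4,0,0],
    [3.4,-3.4,0,0],
    [3.4,-3.4,0,0],
    [3.4,-3.4,0,0],
    [0,0,0,-8.5],
    [0,0,0,-8.5],
    [0,0,0,-8.5],
    [0,0,0,-8.5]
  ]
}}

```text
time_s: 2.6
ee_pos: [0.4682, -0.0275, 0.2236]
eef_rot: [0.883, 0.468, 0.004, 0.003]
contact_force: [-0.5, 0.3, 0.1]
width: 0.0869
```

Call:
{"fn": "arm_command", "kwargs": {
  "increments": [
    [0,0,0,-8.5],
    [0,0,0,-8.5],
    [0,0,0,-8.5],
    [0,0,0,-8.5],
    [0,0,0,-8.5],
    [0,0,0,-8.5],
    [0,0,0,-8.5],
    [0,0,0,-8.5]
  ]
}}

```text
time_s: 3.4
ee_pos: [0.4685, -0.0269, 0.2248]
eef_rot: [0.465, 0.885, 0.001, 0.006]
contact_force: [-0.1, 0.0, 0.7]
width: 0.087
```

Run:
```python
from h import *
np.set_printoptions(precision=4,suppress=True)
s=manip.state();a=manip.snapshot("wrist");cv2.imwrite("pics/w1.png",a)
print(s["q"],s["ee_pos"])
Z=dict(post_axis=.023,tube_mid=.023,tube_notch=.023,tube_end=.023,collar=.008,stop_mark=.023,plate=0)
for n in Z:
    for r in manip.mark_of("wrist",n)[:2]: print(n,round(r["p"],2),np.round(r["position"]),ray("wrist",r["position"],Z[n]))
m=manip.masks_of("wrist","tube")
for r in m[:2]:
    c,(w,h),ang=cv2.minAreaRect(np.argwhere(r["pixels"])[:,::-1].astype(np.float32)); print("tube",r["p"],c,w,h)
    P=[ray("wrist",p[::-1],.038) for p in cv2.boxPoints((c,(w,h),ang))];print(np.array(P))
# plate yaw from top mask
m=manip.masks_of("top","plate")[0]["pixels"].astype(np.uint8)
b=cv2.boxPoints(cv2.minAreaRect(np.argwhere(m)[:,::-1].astype(np.float32)));print(np.array([ray("top",p[::-1],.008) for p in b]))
```

```text
[-0.2255 -0.1736  1.9234 -0.0002  1.3797 -0.8287] [ 0.4685 -0.0269  0.2248]
post_axis 0.44 [341. 402.] [ 0.6121 -0.0939  0.023 ]
tube_mid 0.79 [181. 356.] [0.483 0.009 0.023]
tube_notch 0.79 [305. 357.] [ 0.5519 -0.0873  0.023 ]
tube_end 0.62 [ 74. 352.] [0.4297 0.0788 0.023 ]
tube_end 0.29 [200. 393.] [0.5196 0.0139 0.023 ]
collar 0.68 [305. 470.] [ 0.6509 -0.0299  0.008 ]
stop_mark 0.58 [142. 524.] [0.5825 0.1161 0.023 ]
plate 0.78 [196. 396.] [0.5263 0.0164 0.    ]
tube 0.7 (354.2826843261719, 175.48214721679688) 262.7261047363281 40.468910217285156
[[ 0.4037  0.0846  0.038 ]
 [ 0.429   0.1026  0.038 ]
 [ 0.5634 -0.0726  0.038 ]
 [ 0.5332 -0.0941  0.038 ]]
[[ 0.6473  0.2189  0.008 ]
 [ 0.7231 -0.1306  0.008 ]
 [ 0.4024 -0.1881  0.008 ]
 [ 0.3329  0.1439  0.008 ]]
```

View pics/w1.png

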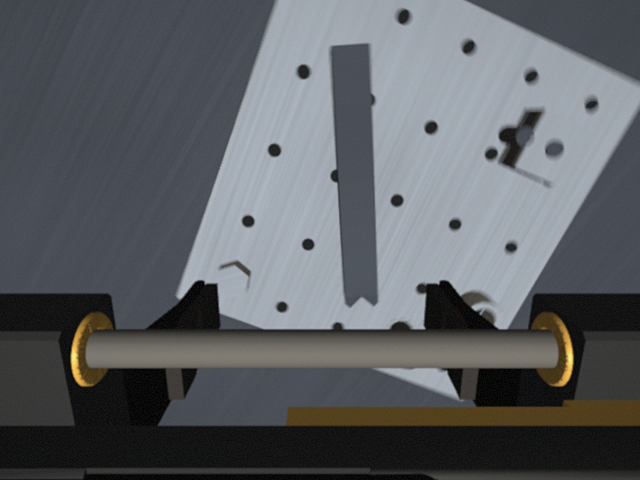

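The wrist view shows the dark tube from (352, 45) at its plain end to its notch at (361, 300). The post is at about (400, 330), the stop at (515, 140), the nut at (235, 270) and the collar at (478, 305). The tube measures 221 mm long and lies at about 127°. The post is at about (0.610, -0.094). I'll grasp it 20 mm towards the plain end.

Call:
{"fn": "arm_command", "kwargs": {
  "increments": [
    [0,0,0,-2.5],
    [3.9,3.2,0,0],
    [0,0,4,0],
    [0,0,4,0],
    [0,0,4,0],
    [0,0,3,0],
    [0,0,0,0],
    [0,0,0,0]
  ]
}}

```text
time_s: 4.7
ee_pos: [0.4765, 0.0247, 0.0736]
eef_rot: [0.45, 0.893, 0.003, 0.01]
contact_force: [0.6, 0.6, 0.7]
width: 0.087
```

Run:
```python
from h import *
np.set_printoptions(precision=4,suppress=True)
s=manip.state();a=manip.snapshot("wrist");cv2.imwrite("pics/w2.png",a)
print(s["ee_pos"],s["contact_force"])
R=Ro.from_quat(s["eef_rot"]).as_matrix();print("psi",np.degrees(np.arctan2(R[1,0],R[0,0])),R[:,2])
m=manip.masks_of("wrist","tube")
for r in m[:1]:
    y,x=np.nonzero(r["pixels"]);print(r["p"],x.min(),x.max(),y.min(),y.max())
    c,(w,h),ang=cv2.minAreaRect(np.argwhere(r["pixels"])[:,::-1].astype(np.float32))
    P=np.array([ray("wrist",p[::-1],.038) for p in cv2.boxPoints((c,(w,h),ang))]);print(P,(P-s["ee_pos"])@R)
```

```text
[0.4765 0.0247 0.0736] [0.5504 0.5933 0.669 ]
psi 126.45982856813775 [ 0.0195 -0.0037 -0.9998]
0.84 269 339 81 408
[[ 0.4047  0.0845  0.038 ]
 [ 0.4286  0.1025  0.038 ]
 [ 0.5347 -0.0345  0.038 ]
 [ 0.5042 -0.0571  0.038 ]] [[ 0.0912 -0.0227  0.034 ]
 [ 0.0916  0.0072  0.0344]
 [-0.0817  0.0111  0.0369]
 [-0.0818 -0.0268  0.0364]]
```

View pics/w2.png

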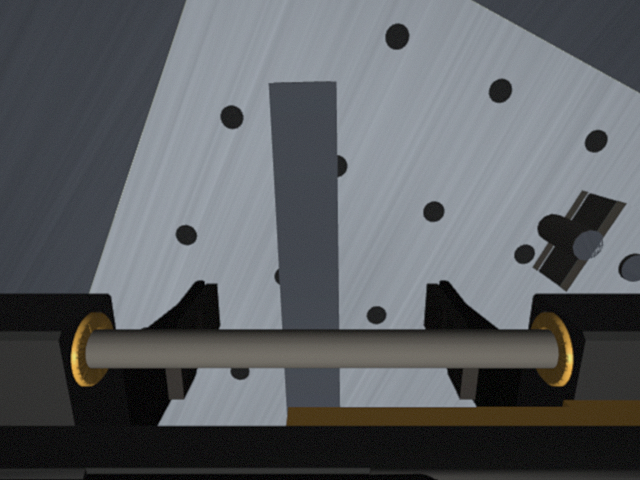

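The close view shows the tube between the fingers, 8 mm off centre to the tool's -y side, with its end at (303, 82). The stop is clear, its nose at about (545, 228). I'll centre, lower and grip.

Call:
{"fn": "arm_command", "kwargs": {
  "increments": [
    [0,-0.8,1,0],
    [0,0,2.5,0],
    [0,0,2,0],
    [0,0,0,0]
  ]
}}

```text
time_s: 5.2
ee_pos: [0.477, 0.0176, 0.0239]
eef_rot: [0.45, 0.893, 0.005, 0.017]
contact_force: [-0.5, -0.1, 0.5]
width: 0.087
```

Call:
{"fn": "arm_command", "kwargs": {
  "increments": [
    [0,-0.3,0,0],
    [0,0,0,0],
    [0,0,0,0],
    [0,0,0,0]
  ]
}}

```text
time_s: 5.6
ee_pos: [0.4769, 0.0147, 0.0279]
eef_rot: [0.451, 0.892, 0.006, 0.02]
contact_force: [0.0, 0.0, 0.6]
width: 0.0872
```

Run:
```python
from h import *
np.set_printoptions(precision=4,suppress=True)
s=manip.state();print(s["eef_rot"],s["q"],s["joint_efforts"])
```

```text
[0.4506 0.8925 0.006  0.0197] [-0.1336  0.0802  2.0874 -0.0018  0.9328 -0.7681] [ -0.0329 -34.9615 -31.0781   0.012   -0.132   -0.0019]
```

Call:
{"fn": "arm_command", "kwargs": {
  "increments": [
    [0,0,0,0],
    [0,0,0,0],
    [0,0,0,0],
    [0,0,0,0]
  ]
}}

```text
time_s: 6.0
ee_pos: [0.478, 0.0147, 0.0293]
eef_rot: [0.45, 0.893, 0.006, 0.021]
contact_force: [-0.8, -0.6, -0.2]
width: 0.0873
```

Call:
{"fn": "arm_command", "kwargs": {
  "increments": [
    [0,0,0.5,0],
    [0,0,0.5,0],
    [0,0,0.5,0],
    [0,0,0,0]
  ]
}}

```text
time_s: 6.4
ee_pos: [0.4783, 0.0147, 0.0125]
eef_rot: [0.45, 0.893, 0.006, 0.02]
contact_force: [-1.0, -0.2, -0.1]
width: 0.0867
```

Run:
```python
from h import *
np.set_printoptions(precision=4,suppress=True)
s=manip.state();print(s["eef_rot"],s["q"],s["joint_efforts"],s["ee_pos"],s["contact_force"])
```

```text
[0.4504 0.8926 0.0063 0.0205] [-0.1332  0.1119  2.0896 -0.0019  0.8972 -0.7681] [ -0.0495 -35.9466 -30.6983   0.0167  -0.3163   0.0019] [0.4783 0.0147 0.0125] [-1.0227 -0.215  -0.0914]
```

The tool has picked up a tilt of about 2° during fast descents. I'll try to undo it by going up fast and down slowly.

Call:
{"fn": "arm_command", "kwargs": {
  "increments": [
    [0,0,-5,0],
    [0,0,-5,0],
    [0,0,-5,0],
    [0,0,0,0]
  ]
}}

```text
time_s: 6.8
ee_pos: [0.4683, 0.0161, 0.1619]
eef_rot: [0.451, 0.893, 0.004, 0.014]
contact_force: [0.9, -0.4, -0.4]
width: 0.0869
```

Call:
{"fn": "arm_command", "kwargs": {
  "increments": [
    [0,0,1.5,0],
    [0,0,1.5,0],
    [0,0,1.5,0],
    [0,0,1.5,0],
    [0,0,1.5,0],
    [0,0,1.5,0]
  ]
}}

```text
time_s: 7.4
ee_pos: [0.4686, 0.0159, 0.0613]
eef_rot: [0.451, 0.893, 0.004, 0.013]
contact_force: [0.5, 0.3, -1.1]
width: 0.087
```

Call:
{"fn": "arm_command", "kwargs": {
  "increments": [
    [0,0,-5,0],
    [0,0,-5,0],
    [0,0,-5,0],
    [0,0,-5,0],
    [0,0,0,0],
    [0,0,2,0],
    [0,0,2,0],
    [0,0,2,0]
  ]
}}

```text
time_s: 8.2
ee_pos: [0.4549, 0.0176, 0.179]
eef_rot: [0.451, 0.892, -0.003, -0.005]
contact_force: [0.7, 0.3, 0.4]
width: 0.0871
```

Call:
{"fn": "arm_command", "kwargs": {
  "increments": [
    [0,0,2,0],
    [0,0,2,0],
    [0,0,2,0],
    [0,0,2,0],
    [0,0,2,0],
    [0,0,2,0]
  ]
}}

```text
time_s: 8.8
ee_pos: [0.442, 0.019, 0.0363]
eef_rot: [0.451, 0.892, -0.006, -0.015]
contact_force: [0.7, 0.5, -0.8]
width: 0.087
```

```bash
cat > look.py <<'E'
from h import *
import sys
np.set_printoptions(precision=4,suppress=True)
s=manip.state();a=manip.snapshot("wrist");cv2.imwrite("pics/%s.png"%sys.argv[1],a)
R=Ro.from_quat(s["eef_rot"]).as_matrix();print(s["ee_pos"],"psi",np.degrees(np.arctan2(R[1,0],R[0,0])),R[:,2])
print("F tool",R.T@s["contact_force"],"T tool",R.T@s["ft_torque"],s["width"])
for r in manip.masks_of("wrist","tube")[:1]:
    m=r["pixels"]; z=.038
    ys,xs=np.nonzero(m);print(r["p"],ys.min(),ys.max())
    for y in (ys.min()+8,(ys.min()+320)//2,310):
        xx=np.nonzero(m[y])[0]
        if len(xx): print(y,[ ((ray("wrist",(y,v),z)-s["ee_pos"])@R).round(4) for v in (xx.min(),xx.max())])
E
python3 look.py w3
```

```text
[0.442  0.019  0.0363] psi 126.33654584417212 [-0.0325  0.003  -0.9995]
F tool [-0.0523  0.8749  0.7884] T tool [-0.1646 -0.0709 -0.0358] 0.08704210472073723
0.72 119 406
127 [array([ 0.0751,  0.0057, -0.0002]), array([ 0.0751,  0.0357, -0.0009])]
219 [array([ 0.0401,  0.0065, -0.001 ]), array([ 0.0403,  0.0366, -0.0017])]
310 [array([ 0.0014,  0.0074, -0.0018]), array([ 0.0018,  0.0372, -0.0025])]
```

Call:
{"fn": "arm_command", "kwargs": {
  "increments": [
    [0,0,-1.5,0],
    [0,0.5,-1.5,0],
    [0,0.5,-1.5,0],
    [0,0.5,-1.5,0],
    [0,0.5,-1.5,0],
    [0,0,-1.5,0],
    [0,0,0,0],
    [0,0,0,0]
  ]
}}

```text
time_s: 9.7
ee_pos: [0.4544, 0.0319, 0.1205]
eef_rot: [0.451, 0.892, -0.009, -0.024]
contact_force: [-0.6, 0.2, -0.5]
width: 0.0874
```

Call:
{"fn": "arm_command", "kwargs": {
  "increments": [
    [0,0,4,0],
    [0,0,3,0],
    [0,0,0,0],
    [0,0,0,0]
  ]
}}

```text
time_s: 10.1
ee_pos: [0.4499, 0.0321, 0.0474]
eef_rot: [0.451, 0.892, -0.009, -0.024]
contact_force: [0.5, 0.0, 0.9]
width: 0.0867
```

Call:
{"fn": "arm_command", "kwargs": {
  "increments": [
    [-0.8,0.5,0,0],
    [-0.7,0.4,0,0],
    [0,0,1.2,0],
    [0,0,1.2,0],
    [0,0,0.8,0],
    [0,0,0.1,0]
  ]
}}

```text
time_s: 10.7
ee_pos: [0.4692, 0.0243, 0.0146]
eef_rot: [0.452, 0.892, -0.008, -0.021]
contact_force: [-0.1, 0.3, 0.8]
width: 0.087
```

```bash
python3 look.py w4
```

```text
[0.4692 0.0243 0.0146] psi 126.2606374787627 [-0.0453  0.0048 -0.999 ]
F tool [ 0.304   0.0325 -0.7867] T tool [-0.1434 -0.0725  0.0173] 0.08699482331159807
0.9 78 424
86 [array([ 0.0859, -0.0174, -0.0202]), array([ 0.0858,  0.0126, -0.0212])]
199 [array([ 0.0491, -0.0165, -0.0214]), array([ 0.0493,  0.0134, -0.0224])]
310 [array([ 0.0077, -0.0155, -0.0227]), array([ 0.0082,  0.0143, -0.0237])]
```

Centred to about 1 mm, at tube x ≈ +17 mm. Closing with a light grip.

Call:
{"fn": "arm_command", "kwargs": {
  "increments": [
    [0,-0.1,0,-1.3],
    [0,0,0.05,0],
    [0,0,0.05,0],
    [0,0,0.05,0],
    [0,0,0.05,0],
    [0,0,0.05,0]
  ],
  "claw": 2.5,
  "newtons": 12
}}

```text
time_s: 11.4
ee_pos: [0.4696, 0.0238, 0.014]
eef_rot: [0.44, 0.898, -0.007, -0.02]
contact_force: [0.2, -0.8, -0.2]
width: 0.0469
```

```bash
cat > st.py <<'E'
from h import *
np.set_printoptions(precision=4,suppress=True)
s=manip.state();R=Ro.from_quat(s["eef_rot"]).as_matrix();psi=np.arctan2(R[1,0],R[0,0])
print(s["time_s"],s["ee_pos"],"psi",np.degrees(psi),"ztool",R[:,2],"w",s["width"])
print("F tool",R.T@s["contact_force"],"T tool",R.T@s["ft_torque"])
d=(np.array([.610,-.094,0])-s["ee_pos"]);print("post in tool xy",d[:2]@[np.cos(psi),np.sin(psi)],d[:2]@[np.sin(psi),-np.cos(psi)])
E
python3 st.py
```

```text
11.4 [0.4696 0.0238 0.014 ] psi 127.71105874891838 ztool [-0.0422  0.0044 -0.9991] w 0.046906921728931884
F tool [-0.7041 -0.3343  0.2182] T tool [-0.0865 -0.0819 -0.0689]
post in tool xy -0.17906020995785066 0.039074288853923195
```

Call:
{"fn": "arm_command", "kwargs": {
  "increments": [
    [0,0,0.05,0],
    [0,0,0.05,0],
    [0,0,0.05,0],
    [0,0,0.05,0],
    [0,0,0.05,0]
  ]
}}

```text
time_s: 11.9
ee_pos: [0.4695, 0.0237, 0.0129]
eef_rot: [0.44, 0.898, -0.008, -0.02]
contact_force: [-2.7, 0.2, 5.4]
width: 0.0303
```

```bash
python3 st.py
```

```text
11.9 [0.4695 0.0237 0.0129] psi 127.70764099689609 ztool [-0.0431  0.0044 -0.9991] w 0.030301976074049428
F tool [ 1.9568 -2.1534 -5.2441] T tool [0.1291 0.1901 0.0573]
post in tool xy -0.17902195911310792 0.03914918790185386
```

Call:
{"fn": "arm_command", "kwargs": {
  "increments": [
    [0,0.8,0,0],
    [0,0.8,0,0],
    [0,0.8,0,0],
    [0,0.8,0,0],
    [0,0.6,0,0]
  ]
}}

```text
time_s: 12.4
ee_pos: [0.4961, 0.0436, 0.0131]
eef_rot: [0.44, 0.897, -0.013, -0.024]
contact_force: [-6.4, -4.2, 8.6]
width: 0.0305
```

```bash
python3 st.py
python3 - <<'E'
from h import *
np.set_printoptions(precision=4,suppress=True)
a=manip.snapshot("scene");b=manip.snapshot("top")
cv2.imwrite("pics/c1.png",np.hstack([cv2.resize(a[190:340,260:460],(400,300),interpolation=2),cv2.resize(b[130:280,210:410],(400,300),interpolation=2)]))
for c in("top","scene"):
  for n in("tube_notch","tube_end","tube_mid","post_axis"):
    for r in manip.mark_of(c,n)[:3]:
      p=ray(c,r["position"],.023)
      if p[0]>.4 and p[1]>-.3: print(c,n,round(r["p"],2),p)
E
```

```text
12.4 [0.4961 0.0436 0.0131] psi 127.70482566961695 ztool [-0.0545 -0.0025 -0.9985] w 0.03047928870989364
F tool [ 0.8865 -7.9621 -8.1792] T tool [ 1.0239 -0.0717  0.1641]
post in tool xy -0.17856674238674008 0.005970713900929042
top tube_notch 0.74 [ 0.5857 -0.0676  0.023 ]
top post_axis 0.58 [ 0.6178 -0.0897  0.023 ]
scene tube_notch 0.65 [ 0.5777 -0.0582  0.023 ]
scene tube_mid 0.9 [0.5069 0.0234 0.023 ]
scene post_axis 0.69 [ 0.6087 -0.0886  0.023 ]
scene post_axis 0.57 [0.5062 0.0247 0.023 ]
```

View pics/c1.png

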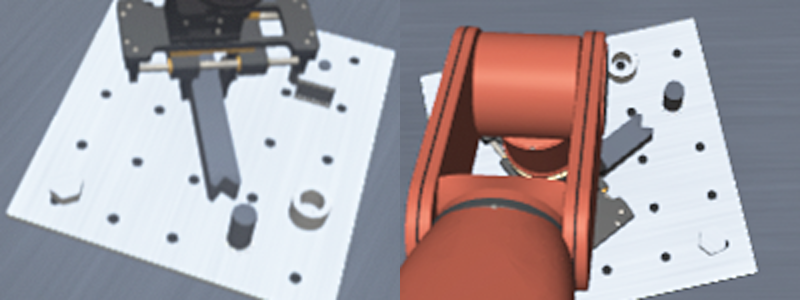

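The crops show the tube gripped with its notch facing the post from about 4 cm: scene crop notch (225, 190), post (242, 225). I'll shift another 6 mm sideways, easing the down force, then advance.

Call:
{"fn": "arm_command", "kwargs": {
  "increments": [
    [0,0.4,-0.1,0],
    [0,0.3,-0.05,0],
    [-0.8,0,0,0],
    [-0.8,0,0,0],
    [-0.8,0,0,0]
  ]
}}

```text
time_s: 13.4
ee_pos: [0.5131, 0.0347, 0.013]
eef_rot: [0.44, 0.897, -0.011, -0.03]
contact_force: [-5.5, 6.1, 8.3]
width: 0.0302
```

```bash
python3 st.py
```

```text
13.4 [0.5131 0.0347 0.013 ] psi 127.6886298823282 ztool [-0.0625  0.0071 -0.998 ] w 0.030241233492088116
F tool [ 8.488  -0.9687 -7.9116] T tool [-0.1636  1.2011 -0.0479]
post in tool xy -0.16106661100044775 -0.0019579262307582584
```

Call:
{"fn": "arm_command", "kwargs": {
  "increments": [
    [0,-0.05,-0.1,0],
    [0,0,-0.05,0]
  ]
}}

```text
time_s: 13.6
ee_pos: [0.5127, 0.0347, 0.0136]
eef_rot: [0.44, 0.897, -0.01, -0.03]
contact_force: [0.4, -0.2, -3.6]
width: 0.0301
```

```bash
python3 st.py
```

```text
13.6 [0.5127 0.0347 0.0136] psi 127.6926579711799 ztool [-0.0634  0.0078 -0.998 ] w 0.030065883937569957
F tool [-0.5497  0.4018  3.5934] T tool [-0.2438 -0.1991  0.0113]
post in tool xy -0.16133042278292634 -0.0016644261333941535
```

Call:
{"fn": "arm_command", "kwargs": {
  "increments": [
    [-0.6,-0.05,-0.03,0],
    [-0.6,-0.05,-0.03,0],
    [-0.3,0,-0.02,0]
  ]
}}

```text
time_s: 13.9
ee_pos: [0.52, 0.0233, 0.0132]
eef_rot: [0.44, 0.898, -0.01, -0.032]
contact_force: [-2.4, 3.1, 1.2]
width: 0.0302
```

```bash
python3 st.py
```

```text
13.9 [0.52   0.0233 0.0132] psi 127.7383665735495 ztool [-0.0666  0.01   -0.9977] w 0.030154390109733375
F tool [ 4.0132 -0.0204 -1.0452] T tool [-0.2151  0.4685 -0.0343]
post in tool xy -0.14781154048892364 -0.0005912098679398264
```

Call:
{"fn": "arm_command", "kwargs": {
  "increments": [
    [-0.3,0,-0.07,0],
    [-0.25,0,-0.03,0]
  ]
}}

```text
time_s: 14.1
ee_pos: [0.523, 0.0183, 0.0132]
eef_rot: [0.44, 0.897, -0.01, -0.033]
contact_force: [-4.1, 5.2, 2.5]
width: 0.0299
```

```bash
python3 st.py
```

```text
14.1 [0.523  0.0183 0.0132] psi 127.6984957497478 ztool [-0.0682  0.0101 -0.9976] w 0.029899159831076647
F tool [ 6.7563 -0.1993 -2.196 ] T tool [-0.3474  1.1083  0.0252]
post in tool xy -0.1420555535278512 0.0001833009484809578
```

Call:
{"fn": "arm_command", "kwargs": {
  "increments": [
    [-0.1,0,-0.1,0]
  ]
}}

```text
time_s: 14.2
ee_pos: [0.5226, 0.0178, 0.0134]
eef_rot: [0.44, 0.897, -0.01, -0.034]
contact_force: [-2.5, 5.0, -4.1]
width: 0.03
```

```bash
python3 st.py
```

```text
14.2 [0.5226 0.0178 0.0134] psi 127.65424796283607 ztool [-0.0706  0.0114 -0.9974] w 0.030006503757169775
F tool [5.2732 1.2976 4.3566] T tool [-0.4525  0.9434 -0.0136]
post in tool xy -0.14190419845961078 0.0008384438422793794
```

Call:
{"fn": "arm_command", "kwargs": {
  "increments": [
    [-0.12,0,0,0],
    [-0.12,0,0,0]
  ]
}}

```text
time_s: 14.4
ee_pos: [0.5225, 0.0178, 0.0132]
eef_rot: [0.441, 0.897, -0.01, -0.037]
contact_force: [-3.4, 6.4, 5.2]
width: 0.03
```

```bash
python3 st.py;python3 - <<'E'
from h import *
a=manip.snapshot("scene");b=manip.snapshot("top")
cv2.imwrite("pics/c2.png",np.hstack([cv2.resize(a[230:340,330:450],(400,366),interpolation=2),cv2.resize(b[140:230,290:390],(400,366),interpolation=2)]))
E
```

```text
14.4 [0.5225 0.0178 0.0132] psi 127.59214335072386 ztool [-0.0747  0.0155 -0.9971] w 0.03000942593767902
F tool [ 7.4634  0.9861 -4.8722] T tool [-0.3615  1.2532 -0.0058]
post in tool xy -0.1419416009047501 0.0011072495209247663
```

View pics/c2.png

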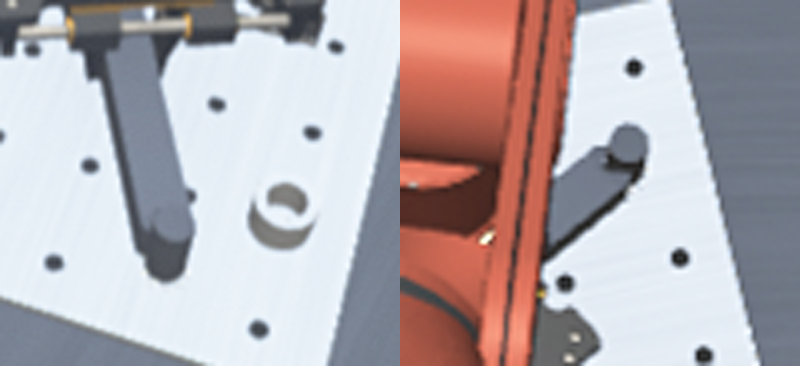

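The crops show the notch seated on the post: scene (168, 225), top (628, 145). Next I'll estimate roughly where the nose is, from the w1 and w2 pictures.

Run:
```python
from h import *
np.set_printoptions(precision=4,suppress=True)
c=manip.camera_params("wrist");K=np.array(c["camera_matrix"]);T=np.array(c["tool_from_camera"])
def w(px,pos,q,z):
    R=Ro.from_quat(q).as_matrix();o=R@T[:3,3]+pos;d=R@T[:3,:3]@np.linalg.inv(K)@[px[1],px[0],1.];return o+d*(z-o[2])/d[2]
P=np.array([.610,-.0925])
for px,pos,q in(((228,540),[.4765,.0247,.0736],[.45,.893,.003,.01]),((135,500),[.4685,-.0269,.2248],[.465,.885,.001,.006])):
  for z in(.023,.043):
    p=w(px,np.array(pos),q,z);d=p[:2]-P;print(z,p,np.hypot(*d),"psi contact",np.degrees(np.arctan2(d[1],d[0])+np.arcsin(.015/np.hypot(*d))))
i=cv2.imread("pics/w2.png")[160:320,480:640];cv2.imwrite("pics/c3.png",cv2.resize(i,(480,480),interpolation=2))
```

```text
0.023 [0.5591 0.1099 0.023 ] 0.20866810698431587 psi contact 108.23471704754036
0.043 [0.5468 0.1077 0.043 ] 0.20992256565530057 psi contact 111.6178701076143
0.023 [0.5603 0.1099 0.023 ] 0.2083863820211059 psi contact 107.92131442623567
0.043 [0.5528 0.1059 0.043 ] 0.20642992976572805 psi contact 110.24902181440048
```

View pics/c3.png

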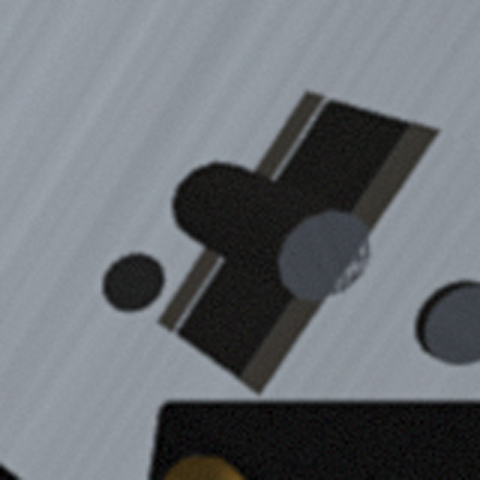

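Call:
{"fn": "arm_command", "kwargs": {
  "increments": [
    [-0.1,0.25,-0.07,1],
    [-0.1,0.25,-0.04,1],
    [-0.1,0.25,-0.03,1]
  ]
}}

```text
time_s: 14.8
ee_pos: [0.5265, 0.021, 0.0134]
eef_rot: [0.464, 0.885, -0.012, -0.041]
contact_force: [-6.8, 2.5, 6.4]
width: 0.03
```

```bash
sed -i 's/-.094,0/-.0925,0/' st.py; python3 st.py
```

```text
14.8 [0.5265 0.021  0.0134] psi 124.5385471357934 ztool [-0.0839  0.0174 -0.9963] w 0.030038843008361384
F tool [ 6.2369 -4.5188 -5.7504] T tool [ 0.5626  1.0107 -0.2541]
post in tool xy -0.1408042540453859 0.0044627711097259826
```

The nose tip is at about (538, 227) in w2, so contact is expected near psi 108°. Next I'll lift slightly to reduce drag and swing on.

Call:
{"fn": "arm_command", "kwargs": {
  "increments": [
    [-0.08,0.6,-0.13,1.5],
    [-0.08,0.75,-0.06,2.5],
    [-0.08,0.75,-0.06,2.5]
  ]
}}

```text
time_s: 15.1
ee_pos: [0.5412, 0.0306, 0.0136]
eef_rot: [0.515, 0.856, -0.017, -0.045]
contact_force: [-9.5, 0.2, 9.2]
width: 0.0301
```

```bash
python3 st.py
```

```text
15.1 [0.5412 0.0306 0.0136] psi 117.78213692809764 ztool [-0.0948  0.0182 -0.9953] w 0.03009610462874279
F tool [ 5.1629 -8.9814 -8.2171] T tool [ 1.1683  0.7657 -0.0764]
post in tool xy -0.14096799852316966 0.003455351282423441
```

Call:
{"fn": "arm_command", "kwargs": {
  "increments": [
    [-0.08,0.1,-0.18,0]
  ]
}}

```text
time_s: 15.2
ee_pos: [0.542, 0.031, 0.0148]
eef_rot: [0.516, 0.855, -0.017, -0.047]
contact_force: [-1.8, 3.9, -4.6]
width: 0.03
```

```bash
python3 st.py
```

```text
15.2 [0.542  0.031  0.0148] psi 117.6936154329054 ztool [-0.097   0.0193 -0.9951] w 0.030034491995522376
F tool [3.9786 0.5953 4.8348] T tool [-0.3111  0.6887  0.0647]
post in tool xy -0.14095894326351072 0.0028113534165770254
```

Call:
{"fn": "arm_command", "kwargs": {
  "increments": [
    [-0.08,0.5,-0.06,1.5],
    [-0.08,0.5,-0.06,1.5]
  ]
}}

```text
time_s: 15.4
ee_pos: [0.5493, 0.0348, 0.0138]
eef_rot: [0.539, 0.841, -0.019, -0.049]
contact_force: [-6.7, 1.7, 3.9]
width: 0.03
```

```bash
python3 st.py
```

```text
15.4 [0.5493 0.0348 0.0138] psi 114.54454366978284 ztool [-0.1026  0.0207 -0.9945] w 0.030041610843404037
F tool [ 4.521  -5.6523 -3.1759] T tool [0.7787 0.6542 0.0972]
post in tool xy -0.1410336483751847 0.0022860170578330105
```

Call:
{"fn": "arm_command", "kwargs": {
  "increments": [
    [-0.08,0.3,-0.14,1],
    [-0.08,0.35,-0.07,1.2]
  ]
}}

```text
time_s: 15.6
ee_pos: [0.5544, 0.0372, 0.014]
eef_rot: [0.556, 0.829, -0.02, -0.051]
contact_force: [-3.1, 4.5, -1.2]
width: 0.0299
```

```bash
python3 st.py
```

```text
15.6 [0.5544 0.0372 0.014 ] psi 112.15079795000588 ztool [-0.1072  0.0228 -0.994 ] w 0.029857330777035816
F tool [ 5.269  -0.9908  1.6602] T tool [0.068  0.7311 0.1606]
post in tool xy -0.14104879337550588 0.0025633746498976984
```

Call:
{"fn": "arm_command", "kwargs": {
  "increments": [
    [-0.07,0.22,-0.05,0.8],
    [-0.07,0.2,-0.04,0.7]
  ]
}}

```text
time_s: 15.8
ee_pos: [0.5573, 0.0385, 0.014]
eef_rot: [0.568, 0.821, -0.022, -0.053]
contact_force: [-6.1, 3.3, 3.0]
width: 0.0299
```

```bash
python3 st.py
python3 - <<'E'
from h import *
np.set_printoptions(precision=4,suppress=True)
a=manip.snapshot("wrist");cv2.imwrite("pics/w5.png",a[0:420,160:640])
E
```

```text
15.8 [0.5573 0.0385 0.014 ] psi 110.52133271182429 ztool [-0.1122  0.0243 -0.9934] w 0.029892651450734557
F tool [ 5.3835 -4.8134 -2.1778] T tool [ 0.4557  0.8749 -0.0608]
post in tool xy -0.14112783456388395 0.0034318640785387378
```

View pics/w5.png

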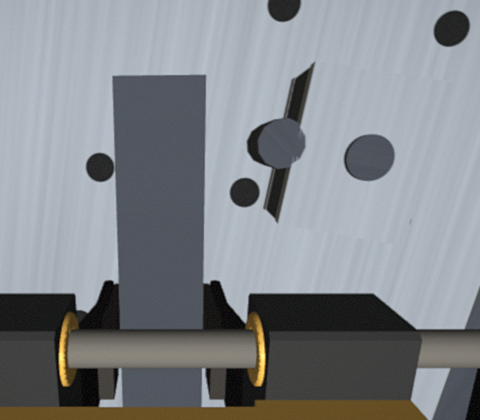

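The view shows a gap of about 13 mm (41 px, tube edge 206 to nose 247 in the crop), so about 3.5° remain. I'll swing most of it, then feel.

Call:
{"fn": "arm_command", "kwargs": {
  "increments": [
    [-0.07,0.25,-0.12,0.8],
    [-0.07,0.25,-0.06,0.8],
    [-0.07,0.18,-0.05,0.6]
  ]
}}

```text
time_s: 16.15
ee_pos: [0.5634, 0.0408, 0.0142]
eef_rot: [0.585, 0.809, -0.023, -0.055]
contact_force: [-4.0, 4.2, -2.1]
width: 0.0298
```

```bash
python3 st.py
```

```text
16.15 [0.5634 0.0408 0.0142] psi 108.0920470651816 ztool [-0.1161  0.0278 -0.9928] w 0.029840941107700178
F tool [ 5.0978 -2.1891  2.6576] T tool [0.0523 0.6957 0.1069]
post in tool xy -0.141227559042772 0.002907924510671414
```

Call:
{"fn": "arm_command", "kwargs": {
  "increments": [
    [-0.07,0.13,-0.04,0.5]
  ]
}}

```text
time_s: 16.25
ee_pos: [0.5643, 0.0411, 0.0141]
eef_rot: [0.589, 0.806, -0.023, -0.056]
contact_force: [-5.4, 4.4, 2.2]
width: 0.0298
```

```bash
python3 st.py
```

```text
16.25 [0.5643 0.0411 0.0141] psi 107.53263671531657 ztool [-0.118   0.0287 -0.9926] w 0.029796743202800575
F tool [ 5.9734 -3.943  -1.442 ] T tool [0.3631 0.7803 0.0473]
post in tool xy -0.14119779279104155 0.003341959197945915
```

Call:
{"fn": "arm_command", "kwargs": {
  "increments": [
    [-0.07,0.13,-0.04,0.5]
  ]
}}

```text
time_s: 16.35
ee_pos: [0.5652, 0.0415, 0.0142]
eef_rot: [0.592, 0.803, -0.024, -0.057]
contact_force: [-4.2, 4.8, 1.7]
width: 0.03
```

```bash
python3 st.py
```

```text
16.35 [0.5652 0.0415 0.0142] psi 106.98977433192681 ztool [-0.1196  0.0297 -0.9924] w 0.029954067841064785
F tool [ 5.9246 -2.7386 -0.9947] T tool [ 0.1327  0.8079 -0.0876]
post in tool xy -0.14121425583198996 0.0036492974953876087
```

Call:
{"fn": "arm_command", "kwargs": {
  "increments": [
    [-0.06,0.15,-0.06,0.5]
  ]
}}

```text
time_s: 16.45
ee_pos: [0.5667, 0.042, 0.0143]
eef_rot: [0.596, 0.8, -0.024, -0.058]
contact_force: [-2.1, 5.3, -1.0]
width: 0.0302
```

```bash
python3 st.py
```

```text
16.45 [0.5667 0.042  0.0143] psi 106.4465506431203 ztool [-0.1205  0.0307 -0.9922] w 0.030176997704184912
F tool [ 5.578  -0.3401  1.3954] T tool [-0.1564  0.7103  0.0158]
post in tool xy -0.1412674806532038 0.0034868457754555146
```

Call:
{"fn": "arm_command", "kwargs": {
  "increments": [
    [-0.06,0.15,-0.06,0.5]
  ]
}}

```text
time_s: 16.55
ee_pos: [0.5675, 0.0423, 0.0143]
eef_rot: [0.6, 0.798, -0.024, -0.059]
contact_force: [-7.3, 2.8, 1.1]
width: 0.0298
```

```bash
python3 st.py
```

```text
16.55 [0.5675 0.0423 0.0143] psi 105.91250927809 ztool [-0.1228  0.0313 -0.9919] w 0.029847410523520763
F tool [ 4.7491 -6.3275 -0.1394] T tool [ 0.6812  0.612  -0.1589]
post in tool xy -0.14129794336880414 0.003944506943076305
```

Call:
{"fn": "arm_command", "kwargs": {
  "increments": [
    [-0.06,0.08,-0.04,0]
  ]
}}

```text
time_s: 16.65
ee_pos: [0.5674, 0.0423, 0.0143]
eef_rot: [0.6, 0.797, -0.025, -0.06]
contact_force: [-6.4, 3.4, 1.6]
width: 0.0298
```

```bash
python3 st.py
python3 - <<'E'
from h import *
a=manip.snapshot("wrist");cv2.imwrite("pics/w6.png",cv2.resize(a[40:340,250:500],(500,600),interpolation=2))
E
```

```text
16.65 [0.5674 0.0423 0.0143] psi 105.89370453915579 ztool [-0.1256  0.0318 -0.9916] w 0.029836522505485918
F tool [ 5.0732 -5.3059 -0.6583] T tool [ 0.4754  0.7114 -0.132 ]
post in tool xy -0.14130693778017542 0.004026929124303781
```

View pics/w6.png

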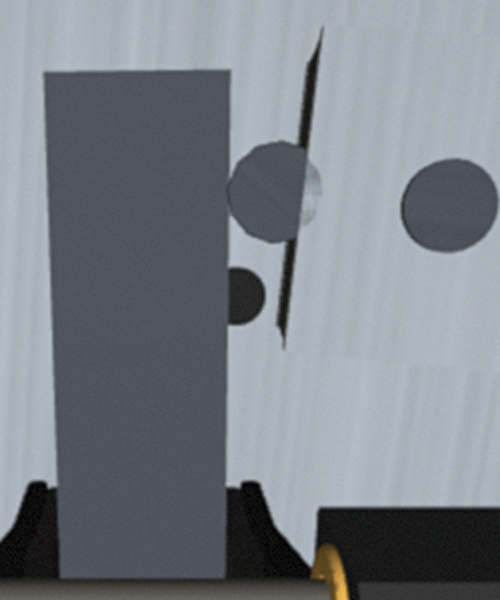

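The view shows the tube's side touching the nose at (230, 190) in the crop. A further sideways push no longer moves the tube, and the forces are about 5 N on the post and 3.6 N on the stop.

The tool has crept to a 7° tilt, so the tube may be rolled. I'll open, let it drop flat, rise, right the tool and press again.

Call:
{"fn": "arm_command", "kwargs": {
  "increments": [
    [-0.02,0.04,0,0],
    [-0.02,0.04,0,0]
  ]
}}

```text
time_s: 16.9
ee_pos: [0.5674, 0.0423, 0.0143]
eef_rot: [0.6, 0.797, -0.026, -0.061]
contact_force: [-5.1, 2.2, 1.9]
width: 0.0305
```

Call:
{"fn": "arm_command", "kwargs": {
  "increments": [
    [0,0,0,0],
    [0,0,0,0],
    [0,0,0,0]
  ],
  "claw": 4.6
}}

```text
time_s: 17.2
ee_pos: [0.5694, 0.0409, 0.0149]
eef_rot: [0.6, 0.797, -0.026, -0.059]
contact_force: [0.4, 0.2, 0.9]
width: 0.0434
```

Call:
{"fn": "arm_command", "kwargs": {
  "increments": [
    [0,0,-1,0],
    [0,0,-1.5,0],
    [0,0,-2,0],
    [0,0,-3,0],
    [0,0,-4,0],
    [0,0,-4,0],
    [0,0,0,0],
    [0,0,0,0]
  ]
}}

```text
time_s: 18.0
ee_pos: [0.5934, 0.0346, 0.185]
eef_rot: [0.601, 0.797, -0.023, -0.054]
contact_force: [-1.0, 0.4, -0.6]
width: 0.0463
```

```bash
python3 st.py
python3 - <<'E'
from h import *
a=manip.snapshot("wrist");cv2.imwrite("pics/w7.png",a)
E
```

```text
18.0 [0.5934 0.0346 0.185 ] psi 105.84553290111246 ztool [-0.1134  0.0278 -0.9932] w 0.04628101167866269
F tool [ 0.6332 -0.7472  0.6833] T tool [-0.1977 -0.0038 -0.0015]
post in tool xy -0.1268410784992314 -0.018729501396019112
```

View pics/w7.png

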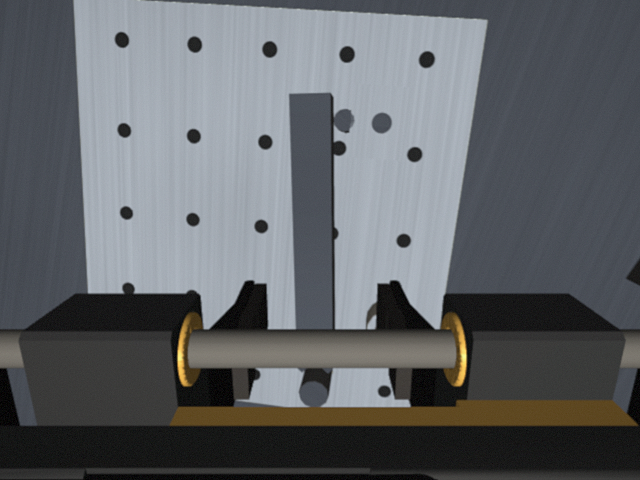

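The tube lies by the nose (334, 120), with the post at (314, 390) in its notch; any gap is too small to tell. Now I'll test which motion rights the tool.

Call:
{"fn": "arm_command", "kwargs": {
  "increments": [
    [0,0,5,0],
    [0,0,5,0],
    [0,0,0,0]
  ]
}}

```text
time_s: 18.35
ee_pos: [0.5838, 0.0372, 0.0856]
eef_rot: [0.601, 0.797, -0.021, -0.051]
contact_force: [-1.6, 0.2, -1.9]
width: 0.0463
```

Call:
{"fn": "arm_command", "kwargs": {
  "increments": [
    [0,0,-5,0],
    [0,0,-5,0],
    [0,0,-5,0],
    [0,0,-5,0]
  ]
}}

```text
time_s: 18.75
ee_pos: [0.5988, 0.0322, 0.2806]
eef_rot: [0.6, 0.797, -0.029, -0.062]
contact_force: [0.3, -0.3, 0.2]
width: 0.0459
```

Call:
{"fn": "arm_command", "kwargs": {
  "increments": [
    [0,-5,0,0],
    [0,-5,0,0],
    [0,0,0,0]
  ]
}}

```text
time_s: 19.05
ee_pos: [0.5092, 0.003, 0.3079]
eef_rot: [0.6, 0.798, -0.024, -0.053]
contact_force: [-0.3, -0.1, -0.6]
width: 0.0463
```

Call:
{"fn": "arm_command", "kwargs": {
  "increments": [
    [0,5,0,0],
    [0,5,0,0],
    [0,0,0,0]
  ]
}}

```text
time_s: 19.35
ee_pos: [0.6052, 0.0308, 0.3012]
eef_rot: [0.602, 0.797, -0.023, -0.053]
contact_force: [-0.8, -0.4, -0.9]
width: 0.0458
```

Call:
{"fn": "arm_command", "kwargs": {
  "increments": [
    [0,0,5,0],
    [0,0,5,0],
    [0,0,5,0],
    [0,0,5,0],
    [0,0,0,0]
  ]
}}

```text
time_s: 19.85
ee_pos: [0.5879, 0.0364, 0.1081]
eef_rot: [0.601, 0.797, -0.021, -0.049]
contact_force: [-1.5, -0.1, -0.6]
width: 0.046
```

Call:
{"fn": "arm_command", "kwargs": {
  "increments": [
    [0,0,-1,0],
    [0,0,-2,0],
    [0,0,-3,0],
    [0,0,-4,0],
    [0,0,-5,0],
    [0,0,-5,0],
    [0,0,0,0],
    [0,0,0,0]
  ]
}}

```text
time_s: 20.65
ee_pos: [0.6152, 0.0303, 0.3424]
eef_rot: [0.602, 0.798, -0.011, -0.033]
contact_force: [-0.5, -0.3, -0.2]
width: 0.0457
```

Call:
{"fn": "arm_command", "kwargs": {
  "increments": [
    [0,0,5,0],
    [0,0,5,0],
    [0,0,5,0],
    [0,0,5,0],
    [0,0,0,0]
  ]
}}

```text
time_s: 21.15
ee_pos: [0.6098, 0.0339, 0.1548]
eef_rot: [0.602, 0.798, -0.004, -0.022]
contact_force: [-1.4, 0.2, -0.8]
width: 0.0462
```

Fast stops after ramped lifts right the tool. One more cycle.

Call:
{"fn": "arm_command", "kwargs": {
  "increments": [
    [0,0,-1,0],
    [0,0,-2,0],
    [0,0,-3,0],
    [0,0,-4,0],
    [0,0,-5,0],
    [0,0,-5,0],
    [0,0,0,0],
    [0,0,0,0]
  ]
}}

```text
time_s: 21.95
ee_pos: [0.6219, 0.0294, 0.3899]
eef_rot: [0.602, 0.798, 0.006, -0.006]
contact_force: [-0.5, 0.0, -0.4]
width: 0.0459
```

Call:
{"fn": "arm_command", "kwargs": {
  "increments": [
    [0,-1.5,0,0],
    [0,-1.5,0,0],
    [0,-1,0,0],
    [0,0,0,0]
  ]
}}

```text
time_s: 22.35
ee_pos: [0.5827, 0.018, 0.3999]
eef_rot: [0.602, 0.799, 0.009, -0.0]
contact_force: [-0.4, 0.1, -0.5]
width: 0.0459
```

```bash
python3 st.py
```

```text
22.35 [0.5827 0.018  0.3999] psi 105.99727699612951 ztool [ 0.0103  0.0149 -0.9998] w 0.045947869895718536
F tool [ 0.2199 -0.3934  0.4677] T tool [-0.1346 -0.0206 -0.0011]
post in tool xy -0.11378476560731739 -0.004211227713224068
```

Call:
{"fn": "arm_command", "kwargs": {
  "increments": [
    [0.9,-0.2,2,0],
    [0.9,-0.2,4,0],
    [0.9,0,4,0],
    [0,0,5,0],
    [0,0,5,0],
    [0,0,4,0],
    [0,0,3,0],
    [0,0,2,0]
  ]
}}

```text
time_s: 23.15
ee_pos: [0.5812, 0.0487, 0.1085]
eef_rot: [0.602, 0.798, 0.014, 0.006]
contact_force: [-0.3, -1.2, -0.7]
width: 0.0459
```

Call:
{"fn": "arm_command", "kwargs": {
  "increments": [
    [0,0,0,0]
  ]
}}

```text
time_s: 23.25
ee_pos: [0.5785, 0.0491, 0.1045]
eef_rot: [0.602, 0.798, 0.012, 0.003]
contact_force: [0.3, -0.5, 0.3]
width: 0.0457
```

```bash
python3 st.py; python3 look.py w8
```

```text
23.25 [0.5785 0.0491 0.1045] psi 105.94586205751577 ztool [ 0.0185  0.0153 -0.9997] w 0.0456793816691449
F tool [-0.5297  0.1568 -0.2944] T tool [0.011  0.019  0.0158]
post in tool xy -0.14478951741290863 -0.00860836196840158
[0.5785 0.0491 0.1045] psi 105.94586205751577 [ 0.0185  0.0153 -0.9997]
F tool [-0.5297  0.1568 -0.2944] T tool [0.011  0.019  0.0158] 0.0456793816691449
0.72 102 406
110 [array([ 0.0795, -0.0283,  0.0667]), array([0.0795, 0.0021, 0.0673])]
211 [array([ 0.0246, -0.027 ,  0.0662]), array([0.0244, 0.0026, 0.0668])]
310 [array([-0.0368, -0.026 ,  0.0656]), array([-0.0371,  0.0038,  0.0662])]
```

Call:
{"fn": "arm_command", "kwargs": {
  "increments": [
    [0,-0.7,1,-0.6],
    [0,-0.7,1,0],
    [0,0,2,0],
    [0,0,2,0],
    [0,0,1,0],
    [0,0,0,0]
  ],
  "claw": 6
}}

```text
time_s: 23.95
ee_pos: [0.5736, 0.0448, 0.0423]
eef_rot: [0.597, 0.802, 0.017, 0.011]
contact_force: [-0.3, 0.3, -0.3]
width: 0.0602
```

```bash
python3 look.py w9
```

```text
[0.5736 0.0448 0.0423] psi 106.61075303100331 [ 0.0385  0.0138 -0.9992]
F tool [ 0.4102 -0.2285  0.3403] T tool [-0.0902 -0.0003  0.0163] 0.06021050103470223
0.92 86 407
94 [array([ 0.0847, -0.0213,  0.0037]), array([0.0848, 0.0092, 0.0049])]
203 [array([ 0.0426, -0.0209,  0.0036]), array([0.0423, 0.009 , 0.0048])]
310 [array([-0.0052, -0.0209,  0.0035]), array([-0.0058,  0.0091,  0.0047])]
```

Call:
{"fn": "arm_command", "kwargs": {
  "increments": [
    [0,-0.35,0,0],
    [0,-0.35,0,0],
    [0,0,1,0],
    [0,0,1,0],
    [0,0,0.7,0],
    [0,0,0.1,0]
  ]
}}

```text
time_s: 24.65
ee_pos: [0.5712, 0.0428, 0.0168]
eef_rot: [0.597, 0.802, 0.019, 0.015]
contact_force: [-0.1, -0.3, -0.5]
width: 0.06
```

```bash
python3 look.py w10
```

```text
[0.5712 0.0428 0.0168] psi 106.61353659716214 [ 0.0467  0.0132 -0.9988]
F tool [-0.2877 -0.2246  0.532 ] T tool [-0.0926 -0.0006 -0.0216] 0.06004124576931749
0.7 76 407
84 [array([ 0.0865, -0.0181, -0.0222]), array([ 0.0866,  0.012 , -0.0207])]
198 [array([ 0.0497, -0.0181, -0.0222]), array([ 0.0495,  0.0122, -0.0207])]
310 [array([ 0.0077, -0.0178, -0.0221]), array([ 0.007 ,  0.0127, -0.0206])]
```

Now a very light regrip (4 N), so that the tube's own weight keeps it flat.

Call:
{"fn": "arm_command", "kwargs": {
  "increments": [
    [0,-0.25,0.1,0],
    [0,0,0.03,0],
    [0,0,0.03,0],
    [0,0,0.03,0],
    [0,0,0.03,0],
    [0,0,0.03,0],
    [0,0,0.03,0]
  ],
  "claw": 2.5,
  "newtons": 4
}}

```text
time_s: 25.45
ee_pos: [0.5694, 0.042, 0.0157]
eef_rot: [0.597, 0.802, 0.019, 0.015]
contact_force: [-2.7, -0.1, 5.8]
width: 0.0309
```

```bash
python3 st.py
```

```text
25.45 [0.5694 0.042  0.0157] psi 106.63499497617711 ztool [ 0.0473  0.0129 -0.9988] w 0.030942492415360973
F tool [ 0.6653 -2.3808 -5.9186] T tool [0.4482 0.102  0.043 ]
post in tool xy -0.14047372592208082 0.000431785790389598
```

Call:
{"fn": "arm_command", "kwargs": {
  "increments": [
    [-0.12,0,-0.05,0],
    [-0.12,0,0,0],
    [-0.12,0.06,0,0]
  ]
}}

```text
time_s: 25.75
ee_pos: [0.57, 0.0405, 0.0157]
eef_rot: [0.597, 0.802, 0.02, 0.013]
contact_force: [-4.6, 3.9, 3.4]
width: 0.0309
```

```bash
python3 st.py
```

```text
25.75 [0.57   0.0405 0.0157] psi 106.63172482230092 ztool [ 0.0454  0.0159 -0.9988] w 0.03091910664968531
F tool [ 5.0629 -3.0801 -3.5525] T tool [0.4665 0.8307 0.0022]
post in tool xy -0.1388480161579901 0.00026628193543719314
```

Call:
{"fn": "arm_command", "kwargs": {
  "increments": [
    [-0.08,0.12,-0.02,0],
    [-0.08,0.12,-0.02,0]
  ]
}}

```text
time_s: 25.95
ee_pos: [0.5701, 0.0402, 0.0154]
eef_rot: [0.597, 0.802, 0.018, 0.011]
contact_force: [-5.3, 2.7, 4.8]
width: 0.0309
```

```bash
python3 st.py
```

```text
25.95 [0.5701 0.0402 0.0154] psi 106.65360513351327 ztool [ 0.0393  0.0168 -0.9991] w 0.03087568475993021
F tool [ 4.1407 -4.0752 -4.9976] T tool [0.7493 0.6446 0.0769]
post in tool xy -0.1385501760479848 0.000170816895511898
```

Call:
{"fn": "arm_command", "kwargs": {
  "increments": [
    [-0.08,0.12,-0.02,0],
    [-0.08,0.12,-0.02,0]
  ]
}}

```text
time_s: 26.15
ee_pos: [0.5702, 0.0398, 0.0151]
eef_rot: [0.597, 0.802, 0.017, 0.008]
contact_force: [-6.1, 3.5, 4.0]
width: 0.0307
```

```bash
python3 st.py; python3 look.py w11
```

```text
26.15 [0.5702 0.0398 0.0151] psi 106.67037025472975 ztool [ 0.033   0.0177 -0.9993] w 0.030657919633763533
F tool [ 5.0852 -4.6858 -4.1623] T tool [0.7678 0.7151 0.0418]
post in tool xy -0.1382005369291849 0.0001630788865421215
[0.5702 0.0398 0.0151] psi 106.67037025472975 [ 0.033   0.0177 -0.9993]
F tool [ 5.0852 -4.6858 -4.1623] T tool [0.7678 0.7151 0.0418] 0.030657919633763533
0.96 71 407
79 [array([ 0.088 , -0.0145, -0.0228]), array([ 0.0881,  0.0152, -0.0217])]
195 [array([ 0.0512, -0.0146, -0.0231]), array([ 0.051 ,  0.0153, -0.022 ])]
310 [array([ 0.0087, -0.0143, -0.0234]), array([ 0.0082,  0.0154, -0.0223])]
```

Call:
{"fn": "arm_command", "kwargs": {
  "increments": [
    [-0.08,0.14,-0.04,0],
    [-0.08,0.14,-0.04,0],
    [-0.08,0.14,-0.03,0],
    [-0.08,0.14,-0.03,0]
  ]
}}

```text
time_s: 26.65
ee_pos: [0.5702, 0.0394, 0.0146]
eef_rot: [0.597, 0.802, 0.013, 0.002]
contact_force: [-4.6, 2.4, 4.1]
width: 0.0303
```

```bash
python3 st.py
python3 - <<'E'
from h import *
a=manip.snapshot("wrist");b=manip.snapshot("scene")
cv2.imwrite("pics/w12.png",np.hstack([cv2.resize(a[40:300,270:470],(400,520),interpolation=2),cv2.resize(b[200:330,340:440],(400,520),interpolation=2)]))
E
```

```text
26.65 [0.5702 0.0394 0.0146] psi 106.68807480991754 ztool [ 0.0185  0.0195 -0.9996] w 0.030272625582887167
F tool [ 3.6542 -3.6259 -4.1271] T tool [0.8343 0.6591 0.0411]
post in tool xy -0.1377370880858765 0.00025884334614471177
```

View pics/w12.png

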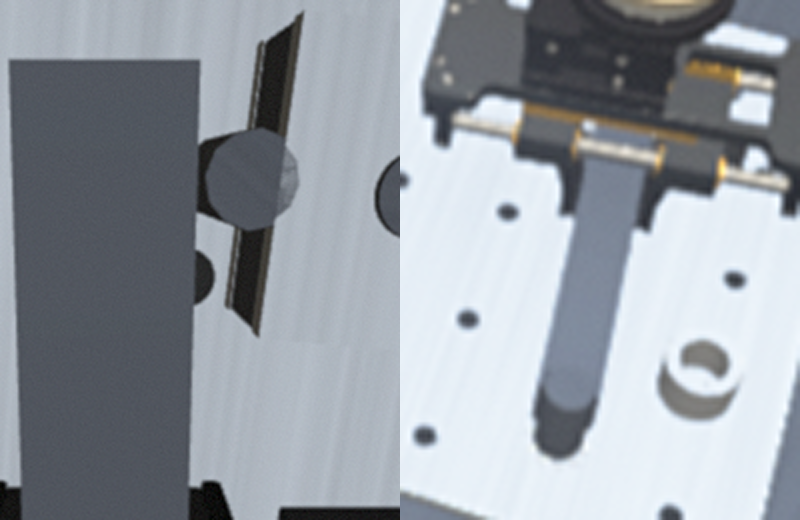

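The crop shows the nose disc at (252, 180), its foot meeting the tube's edge at (200, 180), and the post in the notch. The tool is nearly upright again. I'll ease the down force and press again to make sure friction isn't masking contact.

Call:
{"fn": "arm_command", "kwargs": {
  "increments": [
    [-0.08,0.14,-0.1,0],
    [-0.08,0.14,-0.05,0.3]
  ]
}}

```text
time_s: 26.95
ee_pos: [0.5705, 0.0392, 0.0145]
eef_rot: [0.599, 0.801, 0.012, -0.001]
contact_force: [-7.0, 2.2, 4.0]
width: 0.0302
```

```bash
python3 st.py
```

```text
26.95 [0.5705 0.0392 0.0145] psi 106.3771367360728 ztool [ 0.0123  0.0206 -0.9997] w 0.030236449118140805
F tool [ 4.0998 -6.0225 -4.061 ] T tool [0.9797 0.6185 0.0689]
post in tool xy -0.13750942890973422 0.000767582965858285
```

Call:
{"fn": "arm_command", "kwargs": {
  "increments": [
    [-0.08,0.16,-0.05,0.4],
    [-0.08,0.16,-0.03,0.4]
  ]
}}

```text
time_s: 27.15
ee_pos: [0.5706, 0.0387, 0.0141]
eef_rot: [0.605, 0.796, 0.01, -0.005]
contact_force: [-7.3, 0.9, 3.7]
width: 0.0299
```

```bash
python3 st.py
```

```text
27.15 [0.5706 0.0387 0.0141] psi 105.56190084288873 ztool [ 0.0041  0.0208 -0.9998] w 0.02987836356194167
F tool [ 2.8587 -6.7814 -3.7515] T tool [ 1.0381  0.566  -0.0206]
post in tool xy -0.13692056651405599 0.0027836742885140667
```

Call:
{"fn": "arm_command", "kwargs": {
  "increments": [
    [-0.13,0.14,-0.03,-0.6],
    [-0.13,0.14,-0.03,-0.4],
    [-0.13,0.14,-0.02,0]
  ]
}}

```text
time_s: 27.45
ee_pos: [0.571, 0.0366, 0.013]
eef_rot: [0.598, 0.802, 0.007, -0.009]
contact_force: [-6.5, 2.7, 3.0]
width: 0.0299
```

```bash
python3 st.py
```

```text
27.45 [0.571  0.0366 0.013 ] psi 106.59000309116563 ztool [-0.007   0.022  -0.9997] w 0.029933529518615304
F tool [ 4.473  -5.4889 -2.9372] T tool [0.8297 0.6634 0.0396]
post in tool xy -0.13487928667910637 0.0004970723841849697
```

Axial force is 4.5 N on the post and sideways force 5.5 N at the gripper, about 3.6 N of it at the stop, and nothing is moving except pad slip. Releasing.

Call:
{"fn": "arm_command", "kwargs": {
  "increments": [
    [0,0,0,0],
    [0,0,0,0],
    [0,0,-0.1,0],
    [0,0,-0.1,0]
  ],
  "claw": 5
}}

```text
time_s: 27.85
ee_pos: [0.5734, 0.0349, 0.0156]
eef_rot: [0.598, 0.802, 0.007, -0.007]
contact_force: [-0.3, 0.2, -0.2]
width: 0.0481
```

```bash
python3 st.py; python3 look.py w13
```

```text
27.85 [0.5734 0.0349 0.0156] psi 106.56733367907374 ztool [-0.0024  0.0196 -0.9998] w 0.048070396684710456
F tool [ 0.2756 -0.2258  0.2034] T tool [-0.1073 -0.032   0.0086]
post in tool xy -0.13252438398297456 -0.001244406114030143
[0.5734 0.0349 0.0156] psi 106.56733367907374 [-0.0024  0.0196 -0.9998]
F tool [ 0.2756 -0.2258  0.2034] T tool [-0.1073 -0.032   0.0086] 0.048070396684710456
0.95 51 406
59 [array([ 0.0943, -0.0164, -0.0206]), array([ 0.0943,  0.0136, -0.0205])]
185 [array([ 0.0544, -0.0167, -0.0214]), array([ 0.0544,  0.0133, -0.0213])]
310 [array([ 0.0083, -0.0166, -0.0223]), array([ 0.0082,  0.0133, -0.0222])]
```

Call:
{"fn": "arm_command", "kwargs": {
  "increments": [
    [0,0,-1,0],
    [0,0,-2,0],
    [0,0,-3,0],
    [0,0,-4,0],
    [0,0,-4,0],
    [0,0,-3,0],
    [0,0,0,0]
  ]
}}

```text
time_s: 28.65
ee_pos: [0.5733, 0.0314, 0.1956]
eef_rot: [0.598, 0.802, 0.007, -0.007]
contact_force: [0.2, -0.2, 1.7]
width: 0.0501
```

```bash
python3 st.py; python3 look.py w14
python3 - <<'E'
from h import *
np.set_printoptions(precision=4,suppress=True)
a=cv2.imread("pics/w14.png");b=manip.snapshot("scene")
cv2.imwrite("pics/fin.png",np.hstack([cv2.resize(a[60:420,230:470],(400,600),interpolation=2),cv2.resize(b[180:330,340:440],(400,600),interpolation=2)]))
for n in("tube_notch","tube_end","post_axis","collar"):
  for c in("wrist","scene"):
    for r in manip.mark_of(c,n)[:1]: print(c,n,round(r["p"],2),ray(c,r["position"],.023))
E
```

```text
28.65 [0.5733 0.0314 0.1956] psi 106.57212796304876 ztool [-0.0021  0.0193 -0.9998] w 0.05007756641617901
F tool [-0.2497  0.1433 -1.6576] T tool [-0.1317 -0.0746  0.0578]
post in tool xy -0.12919546805672383 -0.00014921865704172615
[0.5733 0.0314 0.1956] psi 106.57212796304876 [-0.0021  0.0193 -0.9998]
F tool [-0.2497  0.1433 -1.6576] T tool [-0.1317 -0.0746  0.0578] 0.05007756641617901
0.58 90 329
98 [array([ 0.0914, -0.0185,  0.1593]), array([0.0914, 0.0104, 0.1595])]
205 [array([ 0.0132, -0.0187,  0.1579]), array([0.0132, 0.0105, 0.158 ])]
310 [array([-0.0743, -0.019 ,  0.1562]), array([-0.0743,  0.0106,  0.1563])]
scene tube_notch 0.88 [0.153  0.1759 0.023 ]
wrist tube_end 0.64 [0.5443 0.1078 0.023 ]
scene tube_end 0.94 [ 0.2421 -0.319   0.023 ]
scene post_axis 0.6 [ 0.6053 -0.0868  0.023 ]
wrist collar 0.91 [ 0.6406 -0.0219  0.023 ]
scene collar 0.92 [ 0.6486 -0.0426  0.023 ]
```

View pics/fin.png

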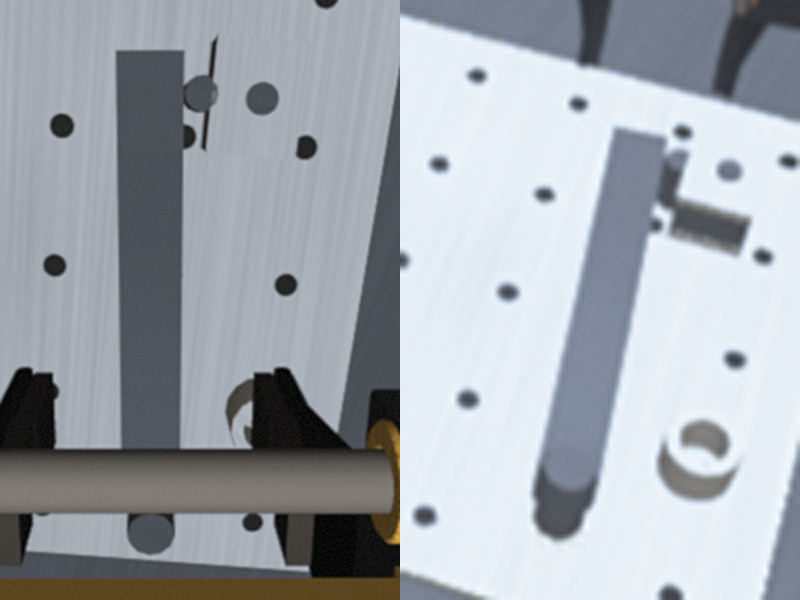

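```bash
python3 -c "
from workcell import manip
print(manip.close_job())"
```

```text
the job is handed in; nothing more can be done
None
```

The job is handed in at about 28.7 s of the 72 s allowed. In the last pictures the tube lies flat, its notch on the post and its side at the nose of the stop. The gripper is clear above and touches nothing. The collar and nut were not touched.

- **Seating and swing:** I seated the notch at the tube's own slant (about 127.6°), pressing the post with about 4–7 N. I then swung the tube clockwise about 21° with the notch pressed all the way, until I felt the nose.
- **Let go once before the end:** The gripper crept to a 7° tilt during the swing and may have rolled the tube with it. At the stop I released the tube, righted the tool and took a light 4 N grip. I then pressed again and let go for good. For that short while the tube lay loose against the post and stop.
- **Final press:** About 4.5 N on the post, and about 3.6 N on the stop (worked out from the wrist force; friction on the plate blurs it by a newton or two). The peak on the stop was about 4.6 N.

**Disagreements and doubts:**
- My camera estimate of the tube's angle at contact (about 108°) is some 1.5° off the final 106.6°. I put that down to camera error, since the stop force stayed below its 8 N slip limit. I did not separately measure whether the stop shifted.
- In the last scene picture the detectors reported the yellow and blue look-alikes instead of the tube's own notch and end. I judged the final fit from the pictures and the tube's outline.

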